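Stir the glass eye blanks, then hold the paddle over the dust box

ROBOT

A 6-joint arm with a two-finger parallel gripper is mounted at the origin on the work surface. World frame = base frame: x ahead of the robot, y to its left, z up, the work surface at z = 0. Lengths are in m, angles in rad, forces in N, time in s.
With the tool pointing down it reaches from about 0.25 to 0.775 m from the base axis. Payload 4 kg.
Tool frame: the origin (TCP) lies between the finger pads; the fingertips stand r.nose_length ahead of it and the grasp point (between the pads) lies 6 mm ahead of it (r.nose_length is the distance from the TCP to the fingertips, in m); z points along the fingers, y is the line along which they close (so a half turn about z gives the same grasp; the last joint's range is limited). The gripper opens to 94 mm and grips with 3 to 60 N. Pads are 16 mm wide; open, the fingers measure 119 mm over their backs; the gripper's body (75 mm by 177 mm) begins 78 mm behind the grasp point.
Start: joints at [-1.227, 0.087, 1.371, -0, 1.684, -0.103], TCP at [0.238, -0.496, 0.231] pointing down, gripper open.
Joint ranges: [-3.1, 3.1], [-0.76, 2.03], [0.27, 2.55], [-1.08, 4.22], [0.17, 2.65], [-2.57, 2.57]. Speed limits (rad/s): [2.79, 2.79, 3.14, 3.14, 3.14, 3.14].

INTERFACE

Orientations are given as [roll, pitch, yaw] about the fixed x, y, z axes, in that order (R = Rz(yaw) Ry(pitch) Rx(roll)).
In Python, from station import sense, viewer, order, r gives the robot as it stands.
- The arm moves only by the shell command python3 -m pendant 'ROWS' [OPENING] [FORCE]. ROWS is JSON, one flat list of numbers, 6 for each row, row after row: the shift along the tool's x, y, z in cm, then the turn, a rotation vector about the tool's x, y, z in degrees. A call has 1 to 10 rows; each row shifts and turns the commanded pose from where the row before left it, along the tool's axes as they then stand; what a row does not reach is not made up. A row lasts 1/10 s, in which the tool goes at most 50 mm and 8.59 degrees, less where a joint would pass 70% of its speed; a pose out of reach is approached as far as the arm can. A call is refused whole if a number of a shift passes 5 or a number of a turn 8.59, either way. A call with a gripper value outside its range is refused whole. OPENING is the finger opening in cm, from 0 to 9.4, set as the call begins (- or left out, the last holds). The fingers move at their own pace and stop on an object; FORCE is the grip in N (left out, the last holds). Time passes only in rows, so rows that do not move let the fingers close. It gives the time, the measured TCP pose, the force, the opening and the grip force at its end, in the units of the state.
- sense(): the state, without advancing time (a new reading comes with each control period).
- viewer.read_camera(name): name is "scene" or "top" or "wrist"; returns a dict with "frame" (384x512x3 uint8, red, green, blue), "range_z" (384x512 float32, m along the optical axis (not along the pixel's ray), 0 where there is no reading), "vertical_fov" (degrees; the focal length in pixels is half the picture's height over the tangent of half this angle, whatever the lens; pixels are square), "cx", "cy" (the principal point, pixels), "dist_coeffs" ([k1, k2, p1, p2, k3] as OpenCV has them; the pictures are not rectified), "cam_to_world" (4x4, takes a point from camera to world coordinates); the wrist camera has in their place "mount" (4x4, takes a point from camera to tool coordinates, whose origin is the TCP and whose axes are the flange's). Camera axes: x right, y up, looking along -z (the intrinsics and any distortion apply to the point x, -y, -z); pixel columns grow to the right and rows downward; lengths in m; the calibration is good to about 2 mm. A picture is of the moment at which its call begins: read the wrist's pose just before it.
- order.close_job(): hands the job in; it is judged then, once.
The state is a dict: "time": time; "joint_positions": joint angles; "dq": joint speeds; "tau": joint torques, N m; "position": TCP position; "tool_rot": TCP orientation; "wrist_force": force on the tool from outside, world axes, zero at the start; "moment": the same for the moment, N m; "opening": finger opening in m; "gripper_force": force on a finger pad.
Only numpy, scipy, OpenCV 4.12 (cv2) and the standard library are available. Lean on these libraries where they do the work, as an engineer would, in place of code of your own. Each camera call takes 0.05 s, during which the arm holds its last target. There are 200 camera calls.

TASK

Take the wooden stirring paddle out of its stand and stir the glass beads in the round steel bowl with it until most of them lie about a bead's width or more from where they started, keeping every bead in the bowl. Then carry the paddle over the long open tub without touching it, and finish still holding the paddle upright over the slotted dust box, a finger's width (about 15 mm) above it: blade centred over the slot, blade width lined up with the slot's length, nothing touching the box, held still and not let go. Leave the fish, the glue jar and the brush jar where they are.

Things in the scene. Friction and masses are not known exactly. Their poses are not given: they have to be found in the camera images.
- paddle: Loose wooden stirring paddle, 170 mm tall, about 70 g, standing upright in the stand at the start. Origin: centre of the blade's lower edge; z runs up the paddle to its grip. From the bottom: flat blade 28 mm wide along its x, 8 mm thick along its y, up to 56 mm; round shaft 12 mm across up to 125 mm; square grip 22 x 22 mm (faces along x and y) from 125 to 170 mm above the origin.
- stand: Dark wooden block, fixed, 70 mm along its x, 44 mm along its y, 60 mm high; origin at the centre of its underside. Slot in its top, 32 mm (x) by 12 mm (y), 50 mm deep, in which the paddle's blade stands (lower edge 10 mm above the bench, blade width along the stand's x).
- bowl_in (a point): Centre of the inner floor of the round steel bowl, 5 mm above the bench. The bowl is a fixed open basin: flat floor of about 36 mm radius, sides sloping out to 68 mm inner radius at 40 mm above the bench and then steeply to 72 mm at the rim (76 mm outside), which is 70 mm above the bench. It may stand on either side of the tub, the dust box standing on the other.
- bead0_center (a point): Centre of glass bead 0: amber ball of 20 mm diameter, 10 g, loose on the bowl floor. The six beads start in a ring with their centres 23 to 27 mm from the bowl's centre; the middle, 25 mm across, is free, and pushed beads roll aside and up the slope.
- bead1_center (a point): Centre of glass bead 1: amber ball of 20 mm diameter, 10 g, loose on the bowl floor. The six beads start in a ring with their centres 23 to 27 mm from the bowl's centre; the middle, 25 mm across, is free, and pushed beads roll aside and up the slope.
- bead2_center (a point): Centre of glass bead 2: amber ball of 20 mm diameter, 10 g, loose on the bowl floor. The six beads start in a ring with their centres 23 to 27 mm from the bowl's centre; the middle, 25 mm across, is free, and pushed beads roll aside and up the slope.
- bead3_center (a point): Centre of glass bead 3: amber ball of 20 mm diameter, 10 g, loose on the bowl floor. The six beads start in a ring with their centres 23 to 27 mm from the bowl's centre; the middle, 25 mm across, is free, and pushed beads roll aside and up the slope.
- bead4_center (a point): Centre of glass bead 4: amber ball of 20 mm diameter, 10 g, loose on the bowl floor. The six beads start in a ring with their centres 23 to 27 mm from the bowl's centre; the middle, 25 mm across, is free, and pushed beads roll aside and up the slope.
- bead5_center (a point): Centre of glass bead 5: amber ball of 20 mm diameter, 10 g, loose on the bowl floor. The six beads start in a ring with their centres 23 to 27 mm from the bowl's centre; the middle, 25 mm across, is free, and pushed beads roll aside and up the slope.
- tub: Long open plastic tub, fixed, 370 mm along its x (away from the robot) and 120 mm along its y over the rims; 90 mm high; nothing in it rises above its rim. Origin at the centre of its underside. It lies between the bowl and the dust box.
- dustbox_hole0 (a point): Centre of the slot's mouth in the top face of the grey dust box, 50 mm above the bench. The box is fixed, 110 mm along x, 70 mm along y. The slot is 56 mm long along x (the point's and box's x), 24 mm wide along y, 42 mm deep; z is up.
- fish: Bystander: fish cast 170 mm long, about 42 mm high, lying on a fixed white foam board (140 x 240 x 20 mm). Origin under its middle. Leave alone.
- brushjar: Bystander: jar of 68 mm diameter, 80 mm high, with brushes standing up to 180 mm. Origin at the centre of its underside. Leave alone.
- gluejar: Bystander: closed jar, 56 mm diameter, 100 mm high. Origin at the centre of its underside. Leave alone.
- dustbox: The grey dust box itself; origin at the centre of its underside, 50 mm below the slot's mouth, axes as the slot's.
Things that resemble listed ones, but are neither listed nor needed, are in the scene too. Of the things like the paddle, leave any that is orange or pink; of the rest the larger one is meant.

How it is judged:
By the outcome, as a careful person would: the job done as asked, in the order asked, and still so for the second after the job is handed in, while the arm keeps its last pose, push and grip.
It also fails if it takes over 72 s, if anything falls off the work surface, if the arm or the gripper's body presses on something with over 40 N, if the wrist force passes 120 N, or if a joint passes its speed limit or range.

## Working session

There is one attempt and no reset: what is moved stays moved. The work goes in short steps, Python scripts to look and compute and a shell command to move; the robot and the scene stay as the last step left them, time stands still between calls to the robot, and variables do not carry over. Pictures are saved under pics/ and viewed, at most 10 in all, crops included, and the job is handed in when it is done.

```bash
mkdir -p pics; ls; cat > h.py <<'E'
import numpy as np, cv2
from station import sense, viewer, order, r
def cam(n):
    s=sense(); c=viewer.read_camera(n)
    f=c["frame"].shape[0]/2/np.tan(np.radians(c["vertical_fov"])/2)
    c["K"]=np.array([[f,0,c["cx"]],[0,f,c["cy"]],[0,0,1]]); c["d"]=np.array(c["dist_coeffs"],float)
    if n=="wrist":
        from scipy.spatial.transform import Rotation as R
        T=np.eye(4); T[:3,:3]=R.from_euler("xyz",s["tool_rot"]).as_matrix(); T[:3,3]=s["position"]
        c["T"]=T@np.array(c["mount"])
    else: c["T"]=np.array(c["cam_to_world"])
    return c
def cloud(c):
    h,w=c["range_z"].shape
    u,v=np.meshgrid(np.arange(w),np.arange(h))
    p=cv2.undistortPoints(np.stack([u,v],-1).reshape(-1,1,2).astype(np.float64),c["K"],c["d"]).reshape(h,w,2)
    z=c["range_z"]; P=np.stack([p[...,0]*z,-p[...,1]*z,-z],-1)
    return P@c["T"][:3,:3].T+c["T"][:3,3]
def ray(c,u,v,z):
    p=cv2.undistortPoints(np.array([[[u,v]]],float),c["K"],c["d"])[0,0]
    d=c["T"][:3,:3]@np.array([p[0],-p[1],-1]); o=c["T"][:3,3]
    return o+d*(z-o[2])/d[2]
def save(n,im): cv2.imwrite(n,cv2.cvtColor(im,cv2.COLOR_RGB2BGR))
E
python3 - <<'E'
from h import *
import pickle
D={}
for n in("scene","top","wrist"):
    c=cam(n); D[n]=c; print(n,c["T"][:3,3].round(3),c["d"],c["K"][0,0])
pickle.dump(D,open("d0.pkl","wb"))
save("pics/top.png",cv2.resize(D["top"]["frame"],(800,600),interpolation=cv2.INTER_CUBIC)); save("pics/scene.png",cv2.resize(D["scene"]["frame"],(800,600),interpolation=cv2.INTER_CUBIC))
print(sense(), r.nose_length)
E
```

```text
pics
scene [1.466 0.709 0.816] [0.01932221 0.         0.         0.         0.        ] 468.87914409435786
top [ 0.376 -0.004  1.368] [-0.03954092  0.          0.          0.          0.        ] 416.41300053841957
wrist [ 0.306 -0.463  0.383] [-0.09430112  0.          0.          0.          0.        ] 339.8481371165437
{'time': 0.15, 'joint_positions': array([-1.22711497e+00,  8.78067365e-02,  1.37189208e+00, -1.18277541e-05,
        1.68355504e+00, -1.03087770e-01]), 'dq': array([ 0.0014023 , -0.00215671, -0.00433182, -0.00069202,  0.00098115,
       -0.00065157]), 'tau': array([ 1.62647437e-03, -3.40643978e+01, -3.02791786e+01,  7.19913770e-02,
        3.05062160e-02, -1.19896931e-04]), 'position': array([ 0.2375057 , -0.49567483,  0.22956886]), 'tool_rot': array([-3.13993906e+00, -1.59254105e-04,  4.46767676e-01]), 'wrist_force': array([-0.74821893,  0.71014686, -0.74870967]), 'moment': array([-0.02230334, -0.04090205, -0.01694679]), 'gripper_force': 0.0, 'opening': 0.09395352727830396} 0.025
```

View pics/top.png

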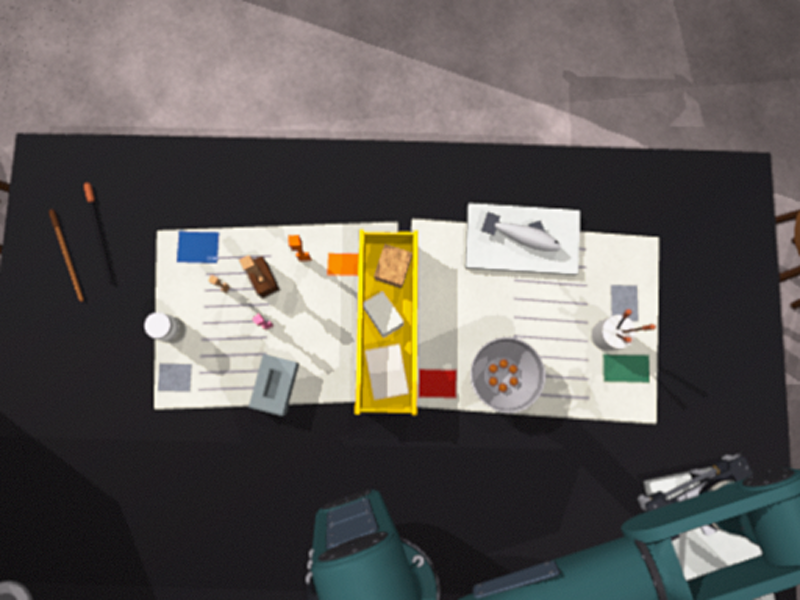

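View pics/scene.png

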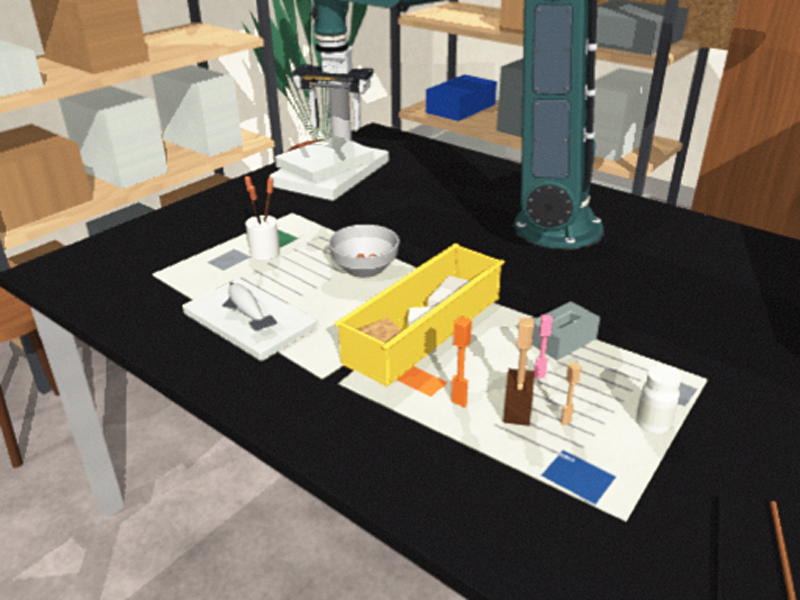

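Top view (800x600 picture): the paddle-like things are orange (298,245), wood in the dark stand (258,272), small wood (218,284) and pink (262,321). The one in the stand is the larger non-orange, non-pink one, so I choose it. The bowl is at (507,375), the tub at (387,322) and the dust box at (273,384).

```bash
python3 - <<'E'
from h import *
import pickle
D=pickle.load(open("d0.pkl","rb"))
c=D["top"];P=cloud(c);k=0.64
for n,u,v in [("stand",258,272),("grip",252,260),("standtop",265,285),("dust",273,384),("bowl",507,375),("tub",387,322),("small",214,280),("pink",262,321),("orange",295,240),("jar",158,325),("brush",617,333)]:
    u,v=int(u*k),int(v*k); print(n,P[v,u].round(3))
def box(name,lo,hi):
    m=((P>lo)&(P<hi)).all(-1); q=P[m]; r=cv2.minAreaRect(q[:,:2].astype(np.float32)*1000)
    print(name,m.sum(),q.min(0).round(3),q.max(0).round(3),r)
box("dusttop",[.2,.12,.044],[.45,.36,.056])
box("tubrim",[.1,-.08,.082],[.65,.09,.1])
box("standtop",[.38,.15,.052],[.55,.33,.068])
box("paddletop",[.38,.17,.16],[.55,.33,.20])
box("small",[.38,.30,.07],[.55,.38,.20])
box("bowlrim",[.2,-.33,.06],[.46,-.14,.08])
S=D["scene"];P=cloud(S)
print("scene"); box("paddletop",[.38,.17,.16],[.55,.33,.20]);box("dusttop",[.2,.12,.044],[.45,.36,.056]);box("standtop",[.38,.15,.055],[.55,.33,.065])
box("small",[.38,.29,.07],[.55,.38,.20]);box("pink",[.3,.15,.09],[.43,.3,.20])
E
```

```text
stand [0.63  0.268 0.088]
grip [0.638 0.264 0.165]
standtop [0.609 0.259 0.06 ]
dust [0.412 0.244 0.003]
bowl [ 0.439 -0.245  0.002]
tub [0.541 0.009 0.041]
small [0.606 0.349 0.118]
pink [0.527 0.248 0.127]
orange [0.678 0.186 0.169]
jar [0.517 0.457 0.096]
brush [ 0.524 -0.454  0.076]
dusttop 560 [0.349 0.19  0.044] [0.45  0.282 0.056] ((405.94171142578125, 236.77569580078125), (72.26651763916016, 105.005615234375), 77.4669418334961)
tubrim 685 [ 0.355 -0.053  0.082] [0.65  0.068 0.098] ((502.65380859375, 7.5258636474609375), (295.0941467285156, 119.84159851074219), 0.2770673334598541)
standtop 73 [0.382 0.193 0.052] [0.53  0.275 0.063] ((451.95074462890625, 229.8185272216797), (73.86848449707031, 148.67800903320312), 82.96369171142578)Traceback (most recent call last):
  File "<stdin>", line 13, in <module>
  File "<stdin>", line 9, in box
    return umr_minimum(a, axis, None, out, keepdims, initial, where)
ValueError: zero-size array to reduction operation minimum which has no identity
```

```bash
cat >> h.py <<'E'
def box(P,name,lo,hi):
    m=((P>lo)&(P<hi)).all(-1); q=P[m]
    if len(q)<3: print(name,"none"); return q
    r=cv2.minAreaRect(q[:,:2].astype(np.float32)*1000)
    print(name,m.sum(),q.min(0).round(3),q.max(0).round(3),q.mean(0).round(4),np.round(r[0],1),np.round(r[1],1),round(r[2],1)); return q
E
python3 - <<'E'
from h import *
import pickle
D=pickle.load(open("d0.pkl","rb"))
for n in("top","scene"):
    print(n);P=cloud(D[n])
    box(P,"dusttop",[.33,.16,.044],[.48,.32,.056])
    box(P,"tubrim",[.3,-.08,.085],[.75,.09,.096])
    box(P,"standtop",[.56,.2,.055],[.68,.33,.066])
    box(P,"paddletop",[.58,.22,.172],[.69,.31,.20])
    box(P,"grip",[.58,.22,.14],[.69,.31,.172])
    box(P,"small",[.55,.32,.07],[.66,.40,.20])
    box(P,"orange",[.6,.12,.09],[.75,.21,.23])
    box(P,"pink",[.45,.2,.09],[.56,.3,.20])
    box(P,"bowlrim",[.34,-.33,.064],[.55,-.14,.076])
E
```

```text
top
dusttop 649 [0.349 0.19  0.044] [0.467 0.282 0.056] [0.4083 0.2361 0.0491] [408.7 236.6] [ 72.  110.7] 76.9
tubrim 824 [ 0.355 -0.053  0.085] [0.724 0.069 0.096] [0.5352 0.0073 0.0893] [539.1   7.6] [368.2 119.9] 0.5
standtop 204 [0.589 0.238 0.055] [0.669 0.299 0.065] [0.6253 0.2675 0.0592] [630. 273.] [71.3 43.9] 28.5
paddletop 59 [0.617 0.26  0.172] [0.641 0.285 0.186] [0.6293 0.2729 0.1781] [630.3 273.1] [21.8 22.4] 26.0
grip 25 [0.616 0.259 0.142] [0.639 0.276 0.172] [0.6242 0.2656 0.1564] [625.3 265.5] [11.6 24.3] 62.8
small 43 [0.598 0.342 0.089] [0.616 0.359 0.124] [0.6061 0.3488 0.1122] [607.4 350.6] [16.6 15.4] 64.4
orange 97 [0.665 0.175 0.093] [0.688 0.199 0.176] [0.6744 0.1854 0.1577] [676.7 187.1] [22.3 22.1] 7.1
pink 47 [0.519 0.247 0.094] [0.539 0.267 0.131] [0.5288 0.2553 0.1205] [529.9 256.6] [16.1 17. ] 35.1
bowlrim 211 [ 0.364 -0.31   0.064] [ 0.512 -0.161  0.075] [ 0.4413 -0.2392  0.0686] [ 438.1 -235.3] [146.6 148.3] 1.1
scene
dusttop 474 [0.346 0.19  0.044] [0.476 0.28  0.055] [0.41   0.2396 0.0502] [411.  233.1] [ 77.5 120. ] 78.6
tubrim 777 [ 0.356 -0.058  0.085] [0.729 0.069 0.095] [0.563  0.0066 0.09  ] [542.5   5. ] [374.7 123.3] 0.8
standtop 286 [0.594 0.236 0.055] [0.674 0.307 0.065] [0.6387 0.2727 0.0606] [634.9 270.5] [73.5 43.7] 27.7
paddletop 72 [0.623 0.258 0.172] [0.647 0.284 0.183] [0.6366 0.2713 0.1789] [634.7 270.5] [24.1 21. ] 26.7
grip 101 [0.634 0.265 0.14 ] [0.649 0.284 0.172] [0.6421 0.2746 0.1564] [642.5 275. ] [ 8.6 22. ] 32.1
small 127 [0.603 0.338 0.07 ] [0.622 0.359 0.122] [0.6127 0.3506 0.1034] [609.9 350.4] [17.6 19.2] 47.9
orange 248 [0.669 0.174 0.09 ] [0.694 0.198 0.173] [0.685  0.1882 0.145 ] [681.6 186.1] [25.4 22.8] 5.4
pink 95 [0.527 0.244 0.091] [0.547 0.264 0.131] [0.5378 0.256  0.1149] [535.  254.9] [18.5 16.2] 32.7
bowlrim 237 [ 0.365 -0.314  0.064] [ 0.519 -0.163  0.076] [ 0.4437 -0.2373  0.0685] [ 442.8 -236.8] [155.6 148.1] 44.0
```

```bash
python3 -m pendant '[1.5,-1.3,-1,0,0,-1,3,-2.6,-1,0,0,-1,3,-2.6,-1,0,0,0,3,-2.6,-1,0,0,0,3,-2.6,-1,0,0,0,3,-2.6,-1,0,0,0,3,-2.6,-1,0,0,0,3,-2.6,-1,0,0,0,3,-2.6,0,0,0,0,3,-2.6,0,0,0,0]' 6 40 && python3 -m pendant '[3,-2.6,0,0,0,0,3,-2.6,0,0,0,0,3,-2.6,0,0,0,0,3,-2.6,0,0,0,0,3,-2.6,0,0,0,0,3,-2.6,0,0,0,0,3,-2.6,0,0,0,0,3,-2.6,0,0,0,0,3,-2.6,0,0,0,0,1.5,-1.3,0,0,0,0]'
python3 - <<'E'
from h import *
import pickle
from station import *
c=cam("wrist"); pickle.dump(c,open("w1.pkl","wb")); print(sense()["position"],sense()["tool_rot"])
save("pics/w1.png",cv2.resize(c["frame"],(800,600),interpolation=cv2.INTER_CUBIC))
P=cloud(c)
box(P,"standtop",[.56,.2,.055],[.68,.33,.066])
box(P,"paddletop",[.58,.22,.172],[.69,.31,.20])
box(P,"small",[.55,.32,.07],[.66,.40,.20])
box(P,"dusttop",[.33,.16,.044],[.48,.32,.056])
E
```

```text
time: 1.15
position: [0.3773, -0.1441, 0.3108]
tool_rot: [3.141, -0.001, 0.481]
wrist_force: [0.8, 0.3, -0.7]
opening: 0.0596
gripper_force: 0.0
time: 2.15
position: [0.5155, 0.2081, 0.3092]
tool_rot: [-3.141, 0.001, 0.484]
wrist_force: [0.1, -0.1, -0.5]
opening: 0.0601
gripper_force: 0.0
[0.51591318 0.20965664 0.30862186] [-3.13921509e+00  1.02481985e-03  4.86136467e-01]
standtop 1544 [0.59  0.2   0.055] [0.679 0.308 0.066] [0.6232 0.2676 0.0598] [645.5 244.5] [ 69.5 107.4] 28.0
paddletop 805 [0.617 0.259 0.172] [0.644 0.286 0.182] [0.6301 0.2721 0.1795] [630.3 272.2] [20.9 21.4] 28.1
small 404 [0.598 0.34  0.071] [0.618 0.36  0.121] [0.6075 0.3477 0.1135] [608.2 349.9] [16.2 16. ] 67.0
dusttop 2778 [0.358 0.191 0.044] [0.471 0.283 0.052] [0.4243 0.2365 0.0496] [409.6 236. ] [ 70.6 111.9] 77.1
```

View pics/w1.png

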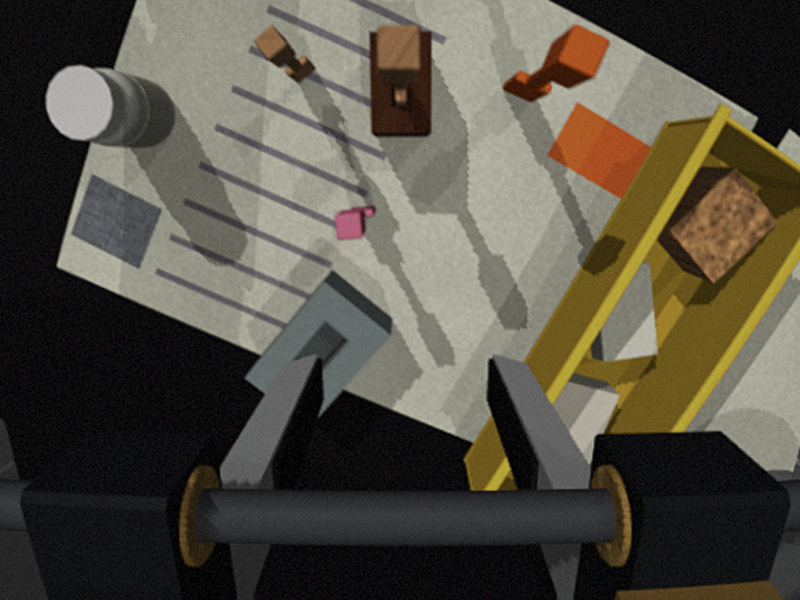

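The wrist picture shows the plain wooden paddle in the dark stand at (400,48), the small one at (270,42), pink at (350,222), orange at (580,50), and the dust box slot at (330,343). The paddle measures (0.631, 0.272), top at 0.180, yaw 28°, and three views agree.

```bash
python3 -m pendant '[2,0,0,0,0,0,3.5,0,0,0,0,0,3.5,-0.1,0,0,0,0,2.5,0,0,0,0,0,1.6,0,0,0,0,0,0,0,2,0,0,0,0,0,3,0,0,0,0,0,2,0,0,0,0,0,0,0,0,0,0,0,0,0,0,0]'
python3 - <<'E'
from h import *
import pickle
c=pickle.load(open("w1.pkl","rb"))
save("pics/w1c.png",cv2.resize(c["frame"][0:110,140:420],None,fx=2.8,fy=2.8,interpolation=cv2.INTER_CUBIC))
c=cam("wrist"); print(sense()["position"],sense()["tool_rot"])
save("pics/w2.png",c["frame"])
P=cloud(c); box(P,"paddletop",[.58,.22,.172],[.69,.31,.20])
P=cloud(cam("scene")); box(P,"paddletop",[.58,.22,.15],[.69,.31,.19])
E
```

```text
time: 3.2
position: [0.6307, 0.2663, 0.2404]
tool_rot: [3.142, 0.001, 0.481]
wrist_force: [-0.0, -0.2, -0.2]
opening: 0.0601
gripper_force: 0.0
[0.63120323 0.26658957 0.24186566] [ 3.14111351e+00 -1.67586134e-03  4.81333447e-01]
paddletop 1079 [0.617 0.259 0.172] [0.645 0.287 0.181] [0.6323 0.2734 0.1792] [631.  272.9] [22.8 21.7] 27.6
paddletop 144 [0.624 0.256 0.151] [0.648 0.285 0.184] [0.6395 0.2732 0.1701] [635.3 269.9] [27.4 21.4] 36.1
```

View pics/w1c.png

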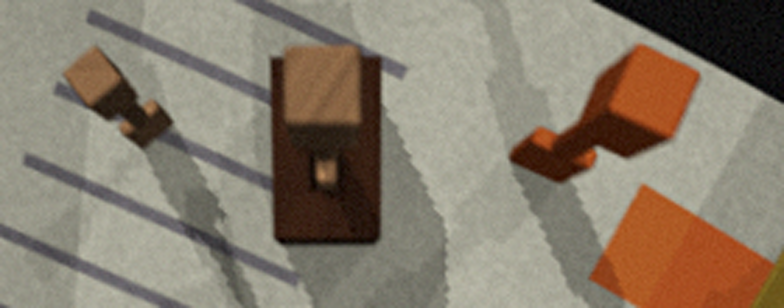

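View pics/w2.png

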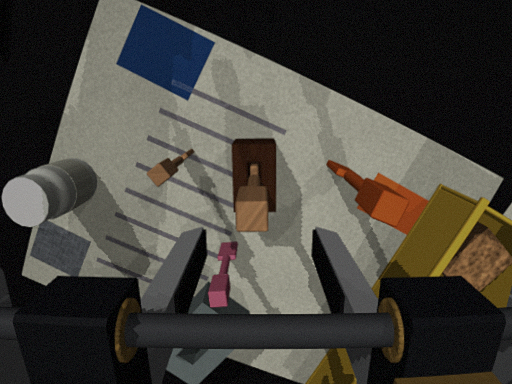

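The crop shows the large wooden grip at (323,85) standing in the dark stand; the small wood (95,78) and the orange (655,90) are different. In w2 the grip is at (252,212), between the fingers and slightly left. I correct for that and go down.

```bash
python3 -m pendant '[0.3,-0.55,0,0,0,0,0,0,1.5,0,0,0,0,0,2.5,0,0,0,0,0,2.4,0,0,0,0,0,1.4,0,0,0,0,0,0,0,0,0,0,0,0,0,0,0]' && python3 -m pendant '[0,0,0,0,0,0,0,0,0,0,0,0,0,0,0,0,0,0,0,0,0,0,0,0,0,0,0,0,0,0,0,0,0,0,0,0,0,0,0,0,0,0]' 1.5 40
```

```text
time: 4.0
position: [0.6311, 0.2733, 0.1627]
tool_rot: [3.141, -0.0, 0.482]
wrist_force: [0.0, -0.4, 0.5]
opening: 0.0599
gripper_force: 0.0
time: 4.7
position: [0.631, 0.2732, 0.1627]
tool_rot: [3.141, -0.0, 0.482]
wrist_force: [0.3, 0.4, 0.3]
opening: 0.0217
gripper_force: 40.0
```

```bash
python3 -m pendant '[0,0,-0.7,0,0,0,0,0,-1.5,0,0,0,0,0,-2.5,0,0,0,0,0,-3,0,0,0,0,0,-3,0,0,0,0,0,-2.3,0,0,0,0,0,-1,0,0,0,0,0,0,0,0,0]' && python3 -m pendant '[-0.9,0.8,0,0,0,0,-2,1.8,0,0,0,0,-2.9,2.6,0,0,0,0,-2.9,2.6,0,0,0,0,-2.9,2.6,0,0,0,0,-2.9,2.6,0,0,0,0,-2.9,2.6,0,0,0,0,-2.9,2.6,0,0,0,0,-2.9,2.6,0,0,0,0,-2.9,2.6,0,0,0,0]' && python3 -m pendant '[-2.9,2.6,0,0,0,0,-2.9,2.6,0,0,0,0,-2.9,2.6,0,0,0,0,-2.9,2.6,0,0,0,0,-2,1.8,0,0,0,0,-0.8,0.8,0,0,0,0,0,0,0,0,0,0,0,0,0,0,0,0]'
python3 - <<'E'
from h import *
import pickle
c=cam("wrist"); pickle.dump(c,open("w3.pkl","wb")); s=sense();print(s["position"],s["tool_rot"],s["joint_positions"])
S=cam("scene"); T=cam("top"); pickle.dump((S,T),open("st3.pkl","wb"))
save("pics/w3.png",np.hstack([c["frame"],S["frame"][100:,130:418][:284].copy() if 0 else cv2.resize(S["frame"][70:262,130:386],(288,216))[:,:].repeat(1,0) if 0 else np.vstack([cv2.resize(S["frame"][0:192,130:386],(288,216)),np.zeros((168,288,3),np.uint8)])]))
P=cloud(c); q=box(P,"rim",[.34,-.33,.066],[.55,-.14,.076])
def fit(q):
    A=np.c_[2*q[:,:2],np.ones(len(q))]; x=np.linalg.lstsq(A,(q[:,:2]**2).sum(1),rcond=None)[0]; print("circle",x[:2],np.sqrt(x[2]+x[0]**2+x[1]**2))
fit(q)
for D in pickle.load(open("d0.pkl","rb")),:
    for n in("top","scene"): fit(box(cloud(D[n]),n,[.34,-.33,.067],[.55,-.14,.075]))
E
```

```text
time: 5.5
position: [0.6315, 0.2734, 0.3055]
tool_rot: [3.141, -0.005, 0.482]
wrist_force: [0.1, 0.0, -0.1]
opening: 0.0219
gripper_force: 40.0
time: 6.5
position: [0.5058, -0.0568, 0.3001]
tool_rot: [-3.139, 0.003, 0.481]
wrist_force: [0.7, -0.6, -1.9]
opening: 0.022
gripper_force: 40.0
time: 7.3
position: [0.4405, -0.2362, 0.3017]
tool_rot: [-3.14, 0.0, 0.482]
wrist_force: [0.7, 0.0, -0.5]
opening: 0.0215
gripper_force: 40.0
[ 0.44081712 -0.23591544  0.30199421] [-3.14042733e+00 -3.12048463e-05  4.83081807e-01] [-6.05213310e-01 -2.69482872e-02  1.34753054e+00  5.86766602e-04
  1.82202816e+00  4.82646771e-01]
rim 1379 [ 0.364 -0.31   0.066] [ 0.514 -0.161  0.072] [ 0.4491 -0.2298  0.0692] [ 442.  -233.6] [143.2 150.2] 27.8
circle [ 0.4392049  -0.23503636] 0.07268024836133676
top 151 [ 0.364 -0.309  0.067] [ 0.511 -0.161  0.075] [ 0.4427 -0.2348  0.0698] [ 438.  -235.1] [146.3 147.9] 1.0
circle [ 0.43769656 -0.23535387] 0.07352798592358487
scene 157 [ 0.365 -0.314  0.067] [ 0.518 -0.163  0.074] [ 0.4431 -0.2389  0.07  ] [ 442.8 -236.8] [155.6 148.1] 44.0
circle [ 0.4429444  -0.23729237] 0.07330152360782886
```

View pics/w3.png

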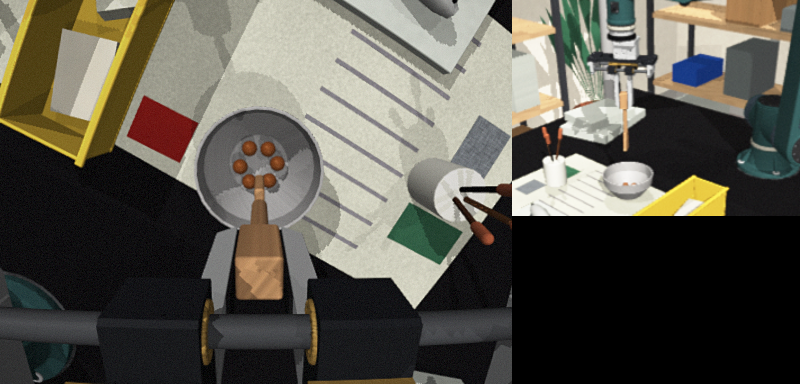

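The picture shows the paddle upright in the grip over the bowl (centre (260,168)), with six beads at about (249,148), (267,149), (240,166), (277,163), (248,181) and (269,181). I get their starting positions next.

```bash
cat >> h.py <<'E'
def beads(c,z=.015,ctr=(.4395,-.2355)):
    # amber blobs near the bowl, each as world xy and (tool-frame offset from the bowl's centre, mm)
    hsv=cv2.cvtColor(c["frame"],cv2.COLOR_RGB2HSV)
    m=cv2.inRange(hsv,(3,150,50),(14,255,255))
    P=cloud(c); near=np.hypot(P[...,0]-ctr[0],P[...,1]-ctr[1])<.062
    m=((m>0)&near&(P[...,2]<.06)).astype(np.uint8)
    n,l,st,ce=cv2.connectedComponentsWithStats(m)
    out=[]
    for i in range(1,n):
        if st[i,4]<12: continue
        p=ray(c,*ce[i],z)[:2]-ctr
        out.append([*ce[i].round(0),st[i,4],*(p*1000).round(1)])
    return np.array(out)
E
python3 - <<'E'
from h import *
import pickle
D=pickle.load(open("d0.pkl","rb"))
a=.482
for n,c in(("w3",pickle.load(open("w3.pkl","rb"))),("top",D["top"])):
    b=beads(c); print(n)
    for q in b:
        x,y=q[3:]; print(q, "tool", np.round([x*np.cos(a)+y*np.sin(a), x*np.sin(a)-y*np.cos(a)],1))
E
```

```text
w3
[249.  148.  151.   13.3  21.6] tool [ 21.8 -13. ]
[ 2.67e+02  1.49e+02  1.51e+02  2.33e+01 -2.00e-01] tool [20.6 11. ]
[277.  163.  144.   12.6 -20.1] tool [ 1.8 23.7]
[240.  166.  146.  -13.8  21.3] tool [ -2.4 -25.3]
[248.  181.  131.  -26.2   2. ] tool [-22.3 -13.9]
[269.  180.  134.  -12.6 -21.6] tool [-21.2  13.3]
top
[322.  232.   17.   23.4  -0.8] tool [20.4 11.6]
[315.  235.   18.   13.4  21.5] tool [ 21.8 -12.8]
[328.  236.   17.   12.7 -19.8] tool [ 2.1 23.4]
[315.  244.   16.  -13.6  21. ] tool [ -2.3 -24.9]
[328.  244.   15.  -12.6 -21.8] tool [-21.3  13.5]
[321. 248.  15. -26.   1.] tool [-22.6 -12.9]
```

```bash
cat > look.py <<'E'
from h import *
import pickle,os
c=cam("wrist"); L=pickle.load(open("seq.pkl","rb")) if os.path.exists("seq.pkl") else []
L.append(c); pickle.dump(L,open("seq.pkl","wb"))
a=.482;b=beads(c)
print([tuple(int(v) for v in (x*np.cos(a)+y*np.sin(a), x*np.sin(a)-y*np.cos(a),s)) for _,_,s,x,y in b])
E
P="python3 -m pendant"
python3 -m pendant '[-0.1,0,1,0,0,0,0,0,2.5,0,0,0,0,0,3,0,0,0,0,0,3,0,0,0,0,0,2.5,0,0,0,0,0,1.2,0,0,0,0,0,0.7,0,0,0,0,0,0,0,0,0]'; python3 look.py
python3 -m pendant '[0.4,0,0,0,0,0,0.6,0,0,0,0,0,0.6,0,0,0,0,0,0.6,0,0,0,0,0]'; python3 look.py
python3 -m pendant '[-0.13,0.75,0,0,0,0,-0.38,0.66,0,0,0,0]' | grep -E 'force'; python3 look.py
python3 -m pendant '[-0.59,0.49,0,0,0,0,-0.72,0.26,0,0,0,0]' | grep -E 'force'; python3 look.py
python3 -m pendant '[-0.76,0,0,0,0,0,-0.72,-0.26,0,0,0,0]' | grep -E 'force'; python3 look.py
python3 -m pendant '[-0.59,-0.49,0,0,0,0,-0.38,-0.66,0,0,0,0]' | grep -E 'force'; python3 look.py
python3 -m pendant '[-0.13,-0.75,0,0,0,0,0.13,-0.75,0,0,0,0]' ; python3 look.py
```

```text
time: 8.25
position: [0.4397, -0.2372, 0.163]
tool_rot: [-3.141, 0.0, 0.482]
wrist_force: [-0.4, -0.8, -1.1]
opening: 0.0218
gripper_force: 40.0
[(21, -12, 333), (20, 11, 336), (1, 23, 324), (-2, -25, 319), (-20, 14, 250), (-22, -14, 271)]
time: 8.7
position: [0.4601, -0.2272, 0.164]
tool_rot: [3.141, -0.001, 0.482]
wrist_force: [0.2, 0.2, -0.8]
opening: 0.0221
gripper_force: 40.0
[(25, 16, 323), (21, -12, 317), (2, 23, 305), (-2, -25, 306)]
wrist_force: [-4.4, 5.4, 2.4]
gripper_force: 40.0
[(21, -12, 323), (21, 26, 336), (0, 27, 290), (-2, -24, 311), (-17, -13, 119)]
wrist_force: [-2.0, 6.6, 1.6]
gripper_force: 40.0
[(21, -12, 327), (2, 34, 655), (-2, -25, 322), (-22, -12, 302), (-21, 8, 117)]
wrist_force: [0.7, 2.2, 0.1]
gripper_force: 40.0
[(21, -12, 342), (8, 32, 331), (-2, -25, 324), (-14, 35, 333), (-22, -13, 312), (-33, 7, 212)]
wrist_force: [0.4, 0.8, -1.0]
gripper_force: 40.0
[(21, -13, 342), (5, 23, 666), (-18, -16, 958)]
time: 9.95
position: [0.4178, -0.2403, 0.1637]
tool_rot: [3.14, -0.0, 0.481]
wrist_force: [0.1, -0.5, -0.4]
opening: 0.0217
gripper_force: 40.0
[(21, -13, 341), (15, 18, 341), (-11, -26, 984), (-2, 27, 329)]
```

```bash

python3 -m pendant '[0.38,-0.66,0,0,0,0,0.59,-0.49,0,0,0,0]' | grep -E 'force'; python3 look.py
python3 -m pendant '[0.72,-0.26,0,0,0,0,0.76,0,0,0,0,0]' | grep -E 'force'; python3 look.py
python3 -m pendant '[0.72,0.26,0,0,0,0,0.59,0.49,0,0,0,0]' | grep -E 'force'; python3 look.py
python3 -m pendant '[0.38,0.66,0,0,0,0,0.13,0.75,0,0,0,0]' | grep -E 'force'; python3 look.py
python3 -m pendant '[-0.13,0.75,0,0,0,0,-0.38,0.66,0,0,0,0]' | grep -E 'force'; python3 look.py
python3 -m pendant '[-0.59,0.49,0,0,0,0,-0.72,0.26,0,0,0,0]' | grep -E 'force'; python3 look.py
python3 -m pendant '[-0.76,0,0,0,0,0,-0.72,-0.26,0,0,0,0]' | grep -E 'force'; python3 look.py
python3 - <<'E'
from h import *
import pickle
L=pickle.load(open("seq.pkl","rb")); print(len(L))
t=[cv2.putText(cv2.resize(c["frame"][60:240,150:400],(200,144)).copy(),str(i),(5,20),0,.6,(255,0,0),2) for i,c in enumerate(L)]
while len(t)<16: t.append(t[0]*0)
save("pics/seq1.png",np.vstack([np.hstack(t[i:i+4]) for i in range(0,16,4)]))
E
```

```text
wrist_force: [2.4, -2.9, 0.4]
gripper_force: 40.0
[(5, -26, 1326), (6, 22, 651)]
wrist_force: [-2.9, -3.9, 2.4]
gripper_force: 40.0
[(29, -5, 332), (5, -31, 976), (6, 23, 657)]
wrist_force: [-2.5, -5.0, 0.5]
gripper_force: 40.0
[(29, -11, 679), (6, 23, 637), (-2, -31, 621)]
wrist_force: [-4.7, -2.1, 1.3]
gripper_force: 40.0
[(33, 4, 341), (21, -17, 321), (6, 23, 627), (0, -32, 557)]
wrist_force: [-2.2, 2.3, 1.4]
gripper_force: 40.0
[(32, 9, 334), (3, -26, 943), (6, 29, 629)]
wrist_force: [-1.4, 6.7, 1.6]
gripper_force: 40.0
[(9, -19, 1303), (0, 33, 658)]
wrist_force: [0.4, 1.0, -0.6]
gripper_force: 40.0
[(9, -19, 1343), (9, 28, 337), (-16, 34, 339)]
14
```

View pics/seq1.png

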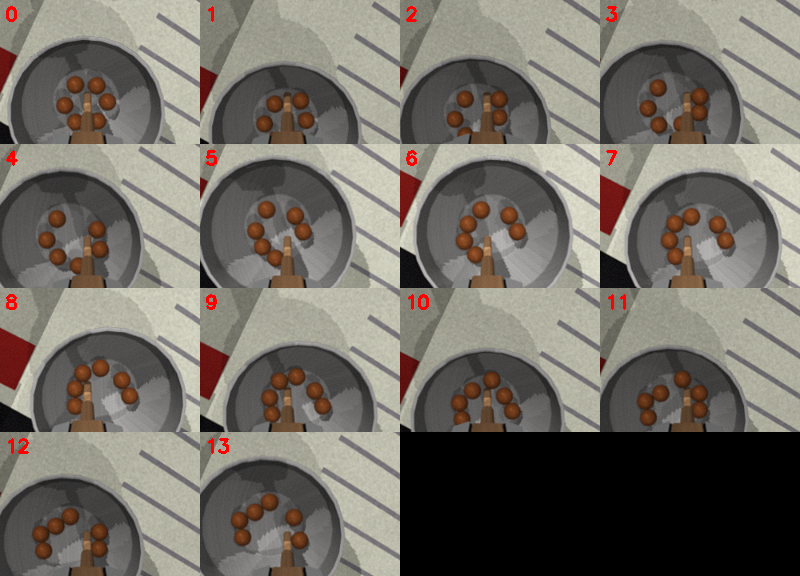

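The frames show the blade sweeping clockwise, all six beads still in the bowl, and the left group of four shifted round. I continue for another turn.

```bash

python3 -m pendant '[-0.59,-0.49,0,0,0,0,-0.38,-0.66,0,0,0,0]' | grep -E 'st_force'; python3 look.py
python3 -m pendant '[-0.13,-0.75,0,0,0,0,0.13,-0.75,0,0,0,0]' | grep -E 'st_force'; python3 look.py
python3 -m pendant '[0.38,-0.66,0,0,0,0,0.59,-0.49,0,0,0,0]' | grep -E 'st_force'; python3 look.py
python3 -m pendant '[0.72,-0.26,0,0,0,0,0.76,0,0,0,0,0]' | grep -E 'st_force'; python3 look.py
python3 -m pendant '[0.72,0.26,0,0,0,0,0.59,0.49,0,0,0,0]' | grep -E 'st_force'; python3 look.py
python3 -m pendant '[0.38,0.66,0,0,0,0,0.13,0.75,0,0,0,0]' | grep -E 'st_force'; python3 look.py
python3 -m pendant '[-0.13,0.75,0,0,0,0,-0.38,0.66,0,0,0,0]' | grep -E 'st_force'; python3 look.py
python3 -m pendant '[-0.59,0.49,0,0,0,0,-0.72,0.26,0,0,0,0]' | grep -E 'st_force'; python3 look.py
python3 -m pendant '[-0.76,0,0,0,0,0,-0.72,-0.26,0,0,0,0]' | grep -E 'st_force'; python3 look.py
python3 - <<'E'
from h import *
import pickle
L=pickle.load(open("seq.pkl","rb"));k=13; print(len(L))
t=[cv2.putText(cv2.resize(c["frame"][60:240,150:400],(250,180)).copy(),str(i),(5,20),0,.6,(255,0,0),2) for i,c in enumerate(L)][k:]
while len(t)<12: t.append(t[0]*0)
save("pics/seq2.png",np.vstack([np.hstack(t[i:i+3]) for i in range(0,9,3)]+[np.hstack(t[9:12])])[:600]) 
E
```

```text
wrist_force: [0.3, -0.6, 0.6]
[(9, -19, 1371), (2, 27, 668)]
wrist_force: [0.9, 0.1, -0.7]
[(9, -19, 1352), (2, 26, 670)]
wrist_force: [-0.1, -0.1, 0.2]
[(22, -7, 677), (3, 27, 664), (-2, -33, 660)]
wrist_force: [0.8, -3.5, 0.4]
[(24, -5, 676), (2, 27, 649), (11, -32, 328), (-9, -33, 317)]
wrist_force: [-1.5, -2.1, 0.9]
[(32, -3, 674), (2, 27, 639), (0, -31, 628)]
wrist_force: [-2.5, 0.5, 1.2]
[(32, 3, 684), (3, 27, 621), (0, -31, 619)]
wrist_force: [-4.0, 0.1, 0.3]
[(27, -6, 328), (10, 27, 990), (0, -31, 636)]
wrist_force: [-1.3, 8.5, 2.6]
[(26, -6, 337), (22, 15, 333), (0, -31, 643), (8, 32, 333), (-14, 32, 296)]
wrist_force: [0.0, 1.2, -0.2]
[(26, -7, 342), (18, 11, 339), (0, -31, 663), (2, 31, 326), (-20, 34, 336)]
23
```

View pics/seq2.png

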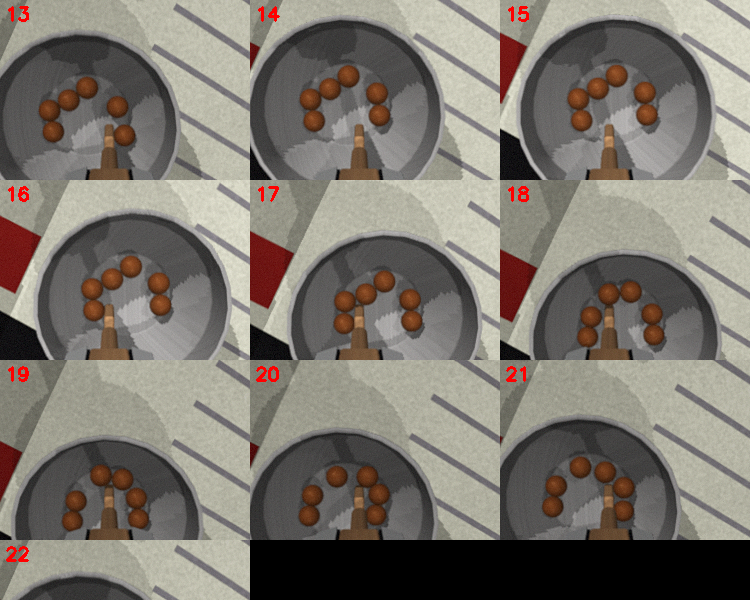

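Frames 13–22: all six beads are in the bowl and each has moved on clockwise. By tracking, all are about 20–45 mm from where they started, two of them marginally, so I do one wider turn.

```bash

python3 -m pendant '[-0.59,-0.49,0,0,0,0,-0.38,-0.66,0,0,0,0,-0.13,-0.75,0,0,0,0]' | grep -E 'st_force'; python3 look.py
python3 -m pendant '[0.2,-0.9,0,0,0,0,0.35,-0.8,0,0,0,0]' | grep -E 'st_force'; python3 look.py
python3 -m pendant '[0.45,-0.6,0,0,0,0,0.6,-0.3,0,0,0,0]' | grep -E 'st_force'; python3 look.py
python3 -m pendant '[0.6,0,0,0,0,0,0.6,0,0,0,0,0]' | grep -E 'st_force'; python3 look.py
python3 -m pendant '[0.6,0.3,0,0,0,0,0.45,0.6,0,0,0,0]' | grep -E 'st_force'; python3 look.py
python3 -m pendant '[0.35,0.8,0,0,0,0,0.2,0.9,0,0,0,0]' | grep -E 'st_force'; python3 look.py
python3 -m pendant '[-0.2,0.9,0,0,0,0,-0.35,0.8,0,0,0,0]' | grep -E 'st_force'; python3 look.py
python3 -m pendant '[-0.45,0.6,0,0,0,0,-0.6,0.3,0,0,0,0]' | grep -E 'st_force'; python3 look.py
python3 -m pendant '[-0.6,0,0,0,0,0,-0.6,0,0,0,0,0]' | grep -E 'st_force'; python3 look.py
python3 -m pendant '[-0.6,-0.3,0,0,0,0,-0.45,-0.6,0,0,0,0]' | grep -E 'st_force'; python3 look.py
python3 -m pendant '[-0.35,-0.8,0,0,0,0,-0.2,-0.9,0,0,0,0]' ; python3 look.py
python3 - <<'E'
from h import *
import pickle
L=pickle.load(open("seq.pkl","rb"));k=22; print(len(L))
t=[cv2.putText(cv2.resize(c["frame"][60:240,150:400],(200,144)).copy(),str(i),(5,20),0,.6,(255,0,0),2) for i,c in enumerate(L)][k:]
while len(t)<12: t.append(t[0]*0)
save("pics/seq3.png",np.vstack([np.hstack(t[i:i+4]) for i in range(0,12,4)])) 
E
```

```text
wrist_force: [2.8, -0.5, 0.9]
[(27, -7, 353), (19, 11, 342), (0, -31, 665), (-3, 26, 663)]
wrist_force: [0.6, -0.2, 0.7]
[(23, 1, 693), (0, -32, 668), (-2, 26, 661)]
wrist_force: [1.8, -5.1, 1.6]
[(23, 2, 680), (4, -32, 670), (-2, 27, 645)]
wrist_force: [-1.7, -6.4, 2.4]
[(23, 2, 676), (18, -29, 336), (-3, 27, 649), (-1, -37, 331)]
wrist_force: [-3.6, -3.2, 0.6]
[(24, -5, 1004), (-3, 27, 635), (4, -32, 321)]
wrist_force: [-1.2, -1.3, 0.2]
[(14, 17, 1197), (13, -23, 640)]
wrist_force: [-5.4, 5.1, 2.6]
[(32, 7, 331), (4, 29, 810), (14, -11, 318), (4, -30, 310)]
wrist_force: [-0.9, 10.3, 4.4]
[(32, 7, 342), (5, 32, 676), (14, -11, 327), (4, -30, 318), (-22, 30, 92)]
wrist_force: [-1.3, 8.8, 3.6]
[(32, 7, 354), (14, -11, 334), (5, 32, 686), (4, -30, 326), (-23, 30, 109)]
wrist_force: [3.0, 4.0, 1.7]
[(32, 7, 355), (14, -11, 331), (4, 31, 681), (4, -30, 331), (-25, 28, 141)]
time: 16.8
position: [0.4196, -0.2484, 0.1635]
tool_rot: [3.14, 0.002, 0.481]
wrist_force: [0.4, -0.4, -0.9]
opening: 0.0215
gripper_force: 40.0
[(32, 6, 352), (14, -12, 340), (3, 29, 671), (4, -31, 335), (-26, 16, 303)]
34
```

View pics/seq3.png

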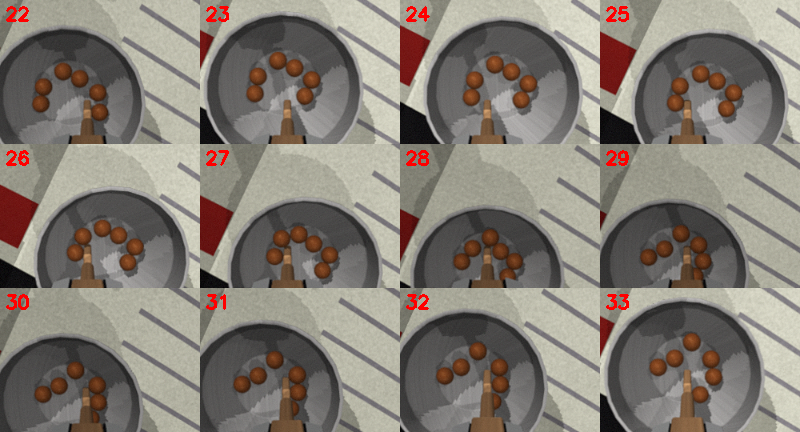

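Frame 33: the beads are at tool-frame offsets (32,6), (14,-11), (4,-31), (13,25), (-7,33) and (-26,16) mm. By tracked order the displacements are about 29–51 mm, and all six are in the bowl. Next I lift, turn and carry it over the tub.

```bash

python3 -m pendant '[0,0,-0.5,0,0,0,0,0,-1,0,0,0,0,0,-2,0,0,0,0,0,-2.5,0,0,0,0,0,-2.5,0,0,0,0,0,-2.5,0,0,0,0,0,-2,0,0,0,0,0,-1,0,0,0]' && python3 -m pendant '[0,0,0,0,0,4,0,0,0,0,0,6.6,0,0,0,0,0,8,0,0,0,0,0,8,0,0,0,0,0,8,0,0,0,0,0,4,0,0,0,0,0,2,0,0,0,0,0,0]'
python3 look.py
python3 - <<'E'
from h import *
import pickle
S=cam("top"); b=beads(S); a=.482
for q in b:
    x,y=q[3:]; print(q[2],np.round([x*np.cos(a)+y*np.sin(a), x*np.sin(a)-y*np.cos(a)],1))
E
```

```text
time: 17.65
position: [0.4209, -0.2486, 0.3068]
tool_rot: [3.137, -0.002, 0.481]
wrist_force: [0.2, -0.5, 0.1]
opening: 0.022
gripper_force: 40.0
time: 18.45
position: [0.4202, -0.2479, 0.3033]
tool_rot: [3.141, 0.001, -0.227]
wrist_force: [-0.3, 0.4, 0.7]
opening: 0.0215
gripper_force: 40.0
[(32, 7, 164), (4, 30, 324), (14, -11, 153), (-21, 14, 146), (4, -30, 149)]
14.0 [ 15.1 -12.9]
17.0 [  4.6 -30. ]
```

```bash

python3 -m pendant '[-0.5,-1.2,0,0,0,0,-1,-2.4,0,0,0,0,-1.43,-3.65,0,0,0,0,-1.43,-3.65,0,0,0,0,-1.43,-3.65,0,0,0,0,-1.43,-3.65,0,0,0,0,-1.43,-3.65,0,0,0,0,-1.43,-3.65,0,0,0,0,-1.43,-3.65,0,0,0,0,-1.43,-3.65,0,0,0,0]' && python3 -m pendant '[-1.43,-3.65,0,0,0,0,-1.43,-3.65,0,0,0,0,-1,-2.4,0,0,0,0,-0.5,-1.2,0,0,0,0,0,0,0,0,0,0,0,0,0,0,0,0]'
python3 - <<'E'
from h import *
import pickle
c=cam("wrist"); S=cam("scene"); pickle.dump((c,S),open("w5.pkl","wb")); s=sense();print(s["position"],s["tool_rot"],s["joint_positions"][5])
im=c["frame"][40:240,120:380]; save("pics/w5.png",np.vstack([cv2.resize(im,(520,400),interpolation=cv2.INTER_CUBIC),cv2.resize(S["frame"][100:200,290:420],(520,200)) if 0 else np.zeros((1,520,3),np.uint8)]))
P=cloud(c); box(P,"dusttop",[.33,.16,.046],[.48,.32,.054]); q=box(P,"slotinside",[.37,.19,.0],[.45,.28,.035])
# paddle blade/shaft tilt from both views
for n,k in(("wrist",c),("scene",S)):
    P=cloud(k);x,y=s["position"][:2]
    for lo,hi in((.148,.175),(.175,.2),(.215,.265)): box(P,n,[x-.03,y-.03,lo],[x+.03,y+.03,hi])
E
```

```text
time: 19.55
position: [0.3667, 0.1029, 0.3037]
tool_rot: [-3.141, -0.001, -0.226]
wrist_force: [0.7, 0.7, -0.7]
opening: 0.0218
gripper_force: 40.0
time: 20.15
position: [0.3495, 0.2169, 0.3035]
tool_rot: [3.141, -0.0, -0.226]
wrist_force: [-0.5, 0.0, -0.8]
opening: 0.0217
gripper_force: 40.0
[0.34992766 0.21636934 0.30356377] [ 3.14135526e+00 -3.26702428e-04 -2.27685326e-01] 2.2144560147610637
dusttop 4516 [0.351 0.192 0.046] [0.471 0.281 0.053] [0.4122 0.2362 0.0498] [409.9 236.2] [ 69.6 110.2] 77.7
slotinside 1298 [0.37 0.19 0.  ] [0.449 0.28  0.035] [0.4086 0.2291 0.0071] [409.7 235. ] [90.1 79.1] 89.8
wrist 54 [0.371 0.208 0.155] [0.375 0.216 0.175] [0.3736 0.212  0.1658] [373.2 212. ] [8.  3.2] 74.1
wrist 78 [0.37  0.209 0.175] [0.374 0.216 0.2  ] [0.3719 0.2122 0.1877] [372.  212.2] [7.5 3.1] 74.1
wrist 448 [0.354 0.21  0.215] [0.363 0.222 0.265] [0.359  0.2151 0.2417] [358.9 215.2] [11.9  7. ] 77.0
scene 50 [0.349 0.206 0.152] [0.379 0.22  0.174] [0.3655 0.215  0.1647] [363.1 213.4] [10.8 31.1] 75.6
scene 63 [0.343 0.206 0.175] [0.375 0.22  0.2  ] [0.3633 0.215  0.1873] [359.6 216.2] [12.5 31.2] 64.7
scene 73 [0.35  0.208 0.216] [0.367 0.222 0.265] [0.3588 0.2158 0.2405] [359.  215.5] [16.8 11.8] 14.7
```

View pics/w5.png

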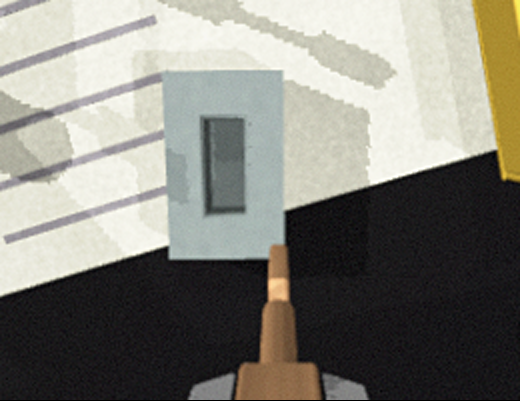

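The crop shows the dust box, its slot from (201,116) to (245,214), and the blade at (279,265). The cloud puts the blade's front edge about 9 mm further forward than expected, so the stirring tilted the paddle in the grip. I measure the tilt.

```bash
cat > tilt.py <<'E'
from h import *
from scipy.spatial.transform import Rotation as R
def tilt(c,S,s,save=None):
    Rm=R.from_euler("xyz",s["tool_rot"]).as_matrix()
    for n,k in(("wrist",c),("scene",S)):
        q=((cloud(k)-s["position"])@Rm).reshape(-1,3)*1000; q=q[(np.abs(q[:,0])<40)&(np.abs(q[:,1])<22)]
        for nm,lo,hi in(("shaft",42,82),("blade",102,145)):
            p=q[(q[:,2]>lo)&(q[:,2]<hi)]
            if len(p)<10: print(n,nm,"few"); continue
            zs=np.arange(lo,hi,8); rows=[]
            for z in zs:
                w=p[(p[:,2]>=z)&(p[:,2]<z+8)]
                if len(w)>3: rows.append([w[:,2].mean(),np.percentile(w[:,0],95),np.percentile(w[:,0],5),np.median(w[:,1]),np.percentile(w[:,1],5),np.percentile(w[:,1],95)])
            print(n,nm,"z xmax xmin ymed ymin ymax\n",np.round(rows,1))
E
python3 - <<'E'
from tilt import *
import pickle
c,S=pickle.load(open("w5.pkl","rb")); tilt(c,S,sense())
for k in range(1): 
  # slot: dark mouth edges traced at z=.05, from picture corners read off the crop (scale 2, offset 120,40)
  q=[ray(c,120+u/2,40+v/2,.05)[:2] for u,v in((201,116),(245,117),(246,213),(205,215))]
  q=np.array(q); print(q.round(4), q.mean(0), np.degrees(np.arctan2(*(q[0]-q[3])[::-1])),np.degrees(np.arctan2(*(q[1]-q[2])[::-1])), np.linalg.norm(q[0]-q[3]),np.linalg.norm(q[0]-q[1]))
E
```

```text
wrist shaft z xmax xmin ymed ymin ymax
 [[46.   9.2  5.9 -0.8 -5.5  3.9]
 [53.9  9.8  6.1 -1.1 -5.7  4.5]
 [61.8 10.5  6.2 -0.5 -5.8  4.2]
 [69.7 11.   6.3 -0.8 -6.4  4.3]
 [78.  11.7  8.  -1.2 -6.2  4.4]]
wrist blade z xmax xmin ymed ymin ymax
 [[105.8  22.2  20.8  -1.3  -4.    2.6]
 [114.3  22.7  21.3  -0.5  -4.5   2.7]
 [121.8  23.5  22.   -1.   -4.5   2.6]
 [129.8  24.   22.2  -1.   -4.6   2.7]
 [137.9  24.9  22.5  -1.4  -4.9   2.1]
 [143.3  25.   23.4  -1.   -4.7   1.8]]
scene shaft z xmax xmin ymed ymin ymax
 [[46.9 10.2 -0.1 -0.9 -4.4  6.5]
 [54.5 13.2  4.9 -1.9 -5.9  2.2]
 [62.8 10.6  4.3 -1.8 -6.9  5.1]
 [70.1 13.3  5.  -1.5 -5.8  3.4]
 [78.1 13.   5.1 -1.4 -5.4  4. ]]
scene blade z xmax xmin ymed ymin ymax
 [[106.   23.   -2.   -2.4  -4.9   0.5]
 [114.   23.6  -0.4  -2.4  -4.6   5.6]
 [122.7  25.    0.6  -2.3  -4.5   2.7]
 [129.8  25.   -0.3  -2.7  -5.1   3.2]
 [138.3  28.9   0.2  -2.8  -5.    3.1]
 [143.6  22.9   4.7  -3.4  -5.2  -1. ]]
[[0.4406 0.242 ]
 [0.4342 0.2172]
 [0.3797 0.2298]
 [0.3841 0.254 ]] [0.40961323 0.23575316] -11.986546222414916 -12.942017073353274 0.05774290360570758 0.02559509294637513
```

Tilt is about 4.4° in the tool's x–z plane. The slot centre is (0.4096, 0.2358), yaw about -12.8°. I move over the slot, level the paddle, and re-measure.

```bash

python3 -m pendant '[0.7,-0.4,0,0,0,0,1.3,-0.8,0,0,0,0,1.4,-0.8,0,0,0,0,1.3,-0.7,0,0,0,0,0.7,-0.4,0,0,-2.2,0,0,0,0,0,-2.2,0,0,0,0,0,0,0,0,0,0,0,0,0]' && python3 -m pendant '[0.07,0,1,0,0,0,0.12,0,1.5,0,0,0,0.12,0,1.5,0,0,0,0.07,0,1,0,0,0,0,0,0,0,0,0,0,0,0,0,0,0]'
cat > chk.py <<'E'
from h import *
from scipy.spatial.transform import Rotation as R
s=sense(); c=cam("wrist"); S=cam("scene"); T=cam("top"); print(s["position"],np.degrees(s["tool_rot"]),s["joint_positions"][5])
ax=R.from_euler("z",-12.8,degrees=True).as_matrix(); o=np.array([.4096,.2358,.05])
for n,k in(("wrist",c),("scene",S),("top",T)):
    q=((cloud(k)-o)@ax).reshape(-1,3)*1000   # slot frame, mm
    box(q/1000,n+" boxtop",[-.08,-.06,-.004],[.08,.06,.004])
    q=q[(np.abs(q[:,0])<35)&(np.abs(q[:,1])<22)&(q[:,2]>10)&(q[:,2]<140)]
    if len(q)<20: continue
    print(n,"zmin",np.sort(q[:,2])[:8].round(1)); rows=[]
    for z in range(10,140,10):
        w=q[(q[:,2]>=z)&(q[:,2]<z+10)]
        if len(w)>4: rows.append([len(w),w[:,2].mean(),*np.percentile(w[:,0],[3,97]),*np.percentile(w[:,1],[3,50,97])])
    print(np.round(rows,1))
save("pics/chk%d.png"%int(s["time"]*100),np.hstack([c["frame"][60:384,100:420],cv2.resize(S["frame"][160:260,310:410],(324,324),interpolation=cv2.INTER_CUBIC)]))
E
python3 chk.py
```

```text
time: 21.05
position: [0.4098, 0.2346, 0.3033]
tool_rot: [3.141, 0.077, -0.228]
wrist_force: [-0.5, -0.7, -1.7]
opening: 0.0218
gripper_force: 40.0
time: 21.65
position: [0.4094, 0.2351, 0.2533]
tool_rot: [3.141, 0.077, -0.227]
wrist_force: [0.3, -0.6, 0.0]
opening: 0.0216
gripper_force: 40.0
[0.40936069 0.23508665 0.25325184] [179.98964649   4.40605786 -12.99186805] 2.176773639239775
wrist boxtop 5162 [-0.055 -0.034 -0.004] [0.055 0.036 0.003] [ 0.0059  0.0005 -0.0002] [0.1 0.7] [ 70.3 110.1] 90.0
wrist zmin [53.9 54.3 55.3 55.4 55.8 56.2 56.4 56.4]
[[ 1.700e+01  5.710e+01  1.240e+01  1.440e+01 -3.400e+00  2.000e-01
   3.700e+00]
 [ 2.800e+01  6.570e+01  1.220e+01  1.450e+01 -4.200e+00 -7.000e-01
   3.600e+00]
 [ 2.900e+01  7.530e+01  1.240e+01  1.440e+01 -4.100e+00  1.000e-01
   3.500e+00]
 [ 3.200e+01  8.510e+01  1.260e+01  1.440e+01 -4.000e+00 -8.000e-01
   3.300e+00]
 [ 3.600e+01  9.530e+01  1.300e+01  1.430e+01 -3.900e+00 -4.000e-01
   3.200e+00]
 [ 1.530e+02  1.063e+02  3.400e+00  1.420e+01 -4.500e+00 -0.000e+00
   3.100e+00]
 [ 6.700e+01  1.149e+02  2.200e+00  6.100e+00 -5.80
[... 309 characters left out ...]
scene zmin [53.4 53.9 53.9 54.2 55.1 55.3 55.5 55.7]
[[ 15.   56.3  -9.   16.4  -6.1   0.5   4. ]
 [ 26.   64.4 -10.7  18.5  -4.9   2.    4.6]
 [ 28.   74.3 -10.9  19.1  -7.1   0.6   4.3]
 [ 23.   84.2 -11.4  16.9  -2.9   2.    5.1]
 [ 29.   94.5  -9.   16.2  -3.2   1.6   4.5]
 [ 25.  104.7 -11.4  15.2  -4.4   0.9   4.1]
 [ 15.  114.5  -4.1   8.7  -1.7   2.5   5.8]
 [ 18.  125.4   0.6   7.6  -5.    1.5   5.7]
 [ 13.  136.    0.    8.7  -2.9   2.5   4.7]]
top boxtop 95 [-0.056 -0.035 -0.004] [0.054 0.034 0.004] [ 0.0244 -0.0003 -0.0003] [-0.7 -0.4] [ 69.3 109.8] 89.9
top zmin [47.8 54.5 56.1 56.7 62.  62.6 67.6 69.8]
[[ 5.  66.4 -5.6 11.4 -4.4 -4.1 -3.8]
 [ 5.  85.4 -3.1 11.1 -4.7 -4.1 -3.7]]
```

Upright, centred within about 0.5 mm, with the bottom about 52.5 mm above the box. I go down 37.5 mm.

```bash

python3 -m pendant '[0.06,0.03,0.75,0,0,0,0.1,0,1.2,0,0,0,0.08,0,1.1,0,0,0,0.05,0,0.7,0,0,0,0,0,0,0,0,0,0,0,0,0,0,0,0,0,0,0,0,0,0,0,0,0,0,0]' ; python3 chk.py; ls -t pics | head -1
```

```text
time: 22.6
position: [0.4098, 0.2349, 0.2163]
tool_rot: [-3.141, 0.076, -0.227]
wrist_force: [-0.6, -0.2, -0.2]
opening: 0.0218
gripper_force: 40.0
[0.4097982  0.23491249 0.21628357] [-179.96474177    4.34283259  -12.99455143] 2.172883369030459
wrist boxtop 6159 [-0.055 -0.034 -0.004] [0.055 0.036 0.002] [ 0.0076  0.0005 -0.0003] [0.  0.6] [ 70.2 110.2] 89.9
wrist zmin [16.5 17.  17.3 17.3 18.2 18.4 19.  19.1]
[[ 9.000e+00  1.800e+01  1.340e+01  1.500e+01 -3.200e+00  2.000e-01
   3.600e+00]
 [ 2.800e+01  2.570e+01  1.300e+01  1.500e+01 -3.500e+00 -3.000e-01
   3.700e+00]
 [ 2.700e+01  3.540e+01  1.280e+01  1.500e+01 -4.100e+00 -7.000e-01
   3.500e+00]
 [ 3.200e+01  4.500e+01  1.320e+01  1.500e+01 -4.000e+00  1.000e-01
   3.400e+00]
 [ 3.600e+01  5.530e+01  1.360e+01  1.490e+01 -3.900e+00 -4.000e-01
   3.200e+00]
 [ 1.120e+02  6.800e+01  4.900e+00  1.470e+01 -3.800e+00 -8.000e-01
   3.100e+00]
 [ 9.400e+01  7.360e+01  2.700e+00  1.360e+01 -5.400e+00 -0.000e+00
   5.200e+00]
 [ 7.600e+01  8.490e+01  3.000e+00  6.700e+00 -5.800e+00 -8.000e-01
   5.000e+00]
 [ 8.400e+01  9.510e+01  1.800
[... 475 characters left out ...]
8.   -8.6  18.1  -4.1  -0.    3.2]
 [ 22.   25.  -10.9  18.7  -6.5   0.6   3.5]
 [ 27.   35.  -11.1  19.8  -4.7   1.1   4.1]
 [ 25.   44.9 -11.3  20.   -5.2   1.2   3.7]
 [ 30.   55.6  -8.1  19.6  -6.4   1.6   4.5]
 [ 26.   65.5 -13.9  19.2  -3.6   1.2   4.6]
 [ 19.   74.   -4.1  14.5  -6.8   1.    3.5]
 [ 14.   84.7  -2.2   7.6  -4.4   2.1   4. ]
 [ 11.   95.1  -2.4   9.5  -3.4   0.4   3.5]
 [ 17.  105.6  -1.1   9.3  -4.2   1.1   5.2]
 [ 10.  114.9   3.    8.5  -3.8   2.3   6.5]
 [ 16.  125.3  -0.7  10.7  -3.8   2.5   5.4]
 [ 11.  134.4   0.6  10.9  -7.    1.    4.3]]
top boxtop 98 [-0.056 -0.035 -0.004] [0.054 0.036 0.004] [ 0.0195  0.0015 -0.0004] [-0.9  0.5] [110.2  70.5] 0.2
chk2260.png
```

```bash

python3 -m pendant '[-0.07,0,0,0,0,0,0,0,0,0,0,0,0,0,0,0,0,0,0,0,0,0,0,0,0,0,0,0,0,0,0,0,0,0,0,0,0,0,0,0,0,0,0,0,0,0,0,0]' && python3 -c "
from station import order; print(order.close_job())"
```

```text
time: 23.55
position: [0.4088, 0.2349, 0.2157]
tool_rot: [3.141, 0.077, -0.227]
wrist_force: [0.7, -0.7, -0.9]
opening: 0.0221
gripper_force: 40.0
the job is handed in; nothing more can be done
None
```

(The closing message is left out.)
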